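# Pack out the bench clamp and hold it shut

## Task

The spring clamp on the bench cannot close far enough to grip, even with the one yellow spacer that already stands against its wooden back stop. Take more spacers from the rack one at a time by their tabs and stand them upright beside it on the floor of the clamp's channel, between the steel pad and the stop, until there are enough that pushing the jaw by its red handle makes the stack press the sprung pad in about half way; leave any spare spacer in its well. Finish holding the jaw pushed in by its handle, touching nothing else, so that the stack stays squeezed between pad and stop (the jaw springs back if you let go), and leave the jar and the black pot standing where they are.

Things in the scene. Friction and masses are not known exactly. Their poses are not given: they have to be found in the camera images.
- clamp: Bench clamp, fixed: a plywood base 220 x 96 x 12 mm with two aluminium rails that make a channel 56 mm wide along its x axis; channel floor 12 mm and rail tops 26 mm above the table. Origin: at table height, in the middle of the channel, under the front face of the pad when the jaw is fully open. x points along the channel from jaw to back stop, z up. The base reaches from x = -100 to +120 mm.
- jaw (a joint): The jaw: a blue sliding block in the channel with a red handle on it. 0 = fully open (rest), it grows towards the back stop to 0.030 m at most (fixed end of travel). A light spring, 1.5 N at 0 to 3 N at 0.030, pushes it back open; nothing latches. The pad travels with it.
- pad (a joint): The sprung steel pad on the front of the jaw: how far it is pushed back into the jaw, 0 = free to 0.014 m = bottomed. Spring 1 N per mm.
- jaw_grip (a point): Middle of the graspable part of the red handle: an upright bar 16 (clamp x) x 24 (clamp y) mm that reaches 112 mm above the table; this point is 95 mm above the table. The blue block under it is 49 mm high and 28 mm long.
- pad_face (a point): Centre of the pad's front face, which looks to the back stop: 52 mm wide, from 13 to 49 mm above the table. With the jaw open it lies at clamp x = 0. Moves with jaw and pad.
- back_stop: The back stop, fixed: a wooden panel 18 x 52 x 36 mm on a steel angle, standing in the channel and reaching 49 mm above the table, set somewhere 50 to 82 mm from the open pad. Origin: foot of the panel's front face (the one that looks to the pad), on the channel floor; axes as the clamp's.
- rack: Wooden rack, fixed: 160 x 84 x 16 mm with three wells 24 x 54 mm, 8 mm deep, at x = -46, 0 and +46 mm on its x axis; the middle one starts empty. Origin: centre of the underside.
- spacer_1: One of three identical yellow plastic spacers (80 g). A block 20 (own x, its thickness) x 50 (y) x 40 (z) mm with a grip tab standing on its top, 12 (x) x 26 (y) x 42 mm, so 82 mm high in all; black dots on the two large faces. Origin: centre of the underside; z up. This one starts standing in the channel against the back stop and stays there.
- spacer_2: One of three identical yellow plastic spacers (80 g). A block 20 (own x, its thickness) x 50 (y) x 40 (z) mm with a grip tab standing on its top, 12 (x) x 26 (y) x 42 mm, so 82 mm high in all; black dots on the two large faces. Origin: centre of the underside; z up. This one starts standing in a well of the rack, its axes along the rack's.
- spacer_3: One of three identical yellow plastic spacers (80 g). A block 20 (own x, its thickness) x 50 (y) x 40 (z) mm with a grip tab standing on its top, 12 (x) x 26 (y) x 42 mm, so 82 mm high in all; black dots on the two large faces. Origin: centre of the underside; z up. This one starts standing in a well of the rack, its axes along the rack's.
- seed_jar: Bystander: loose jar with a red lid, 52 mm across, 69 mm high. Origin: centre of the underside.
- black_pot: Bystander: loose black plant pot, 68 mm across, 58 mm high. Origin: centre of the underside.
There are look-alikes about, which are no part of the job. What is shaped like the spacer_2 but turquoise is not meant. What is shaped like the spacer_1 but turquoise is not meant.

How it is judged (in metres and radians):
At the end, for the whole second after the job is handed in: Jaw held at rest by its handle, robot not touching pad or spacers; pad in 3 to 12.5 mm; over 2 N on pad and on stop from spacers; spacer_1 and each used spacer stand in the gap (6 mm off centre, 0.12 rad tilt, 0.15 rad yaw, on the floor) ; a spare upright within 20 mm of its start (value of joint pad between 0.003 and 0.0125 m and (contact force between pad and spacer_1 above 2 N or contact force between pad and spacer_2 above 2 N or contact force between pad and spacer_3 above 2 N) and (contact force between back_stop and spacer_1 above 2 N or contact force between back_stop and spacer_2 above 2 N or contact force between back_stop and spacer_3 above 2 N) and contact force between any of the fingers, the arm and jaw above 1 N and not (contact force between any of the fingers, the arm and spacer_1 above 0.5 N or contact force between any of the fingers, the arm and spacer_2 above 0.5 N or contact force between any of the fingers, the arm and spacer_3 above 0.5 N or contact force between any of the fingers, the arm and pad above 0.5 N) and y of spacer_1 in the frame of clamp between -0.006 and 0.006 m and z of spacer_1 in the frame of clamp between 0.008 and 0.017 m and x of spacer_1 in the frame of clamp above 0.005 m and x of spacer_1 in the frame of back_stop below -0.005 m and angle between spacer_1's own z axis and vertical below 0.12 rad and angle between the x axis of spacer_1 and the x axis of clamp, either way round below 0.15 rad and ((y of spacer_2 in the frame of clamp between -0.006 and 0.006 m and z of spacer_2 in the frame of clamp between 0.008 and 0.017 m and x of spacer_2 in the frame of clamp above 0.005 m and x of spacer_2 in the frame of back_stop below -0.005 m and angle between spacer_2's own z axis and vertical below 0.12 rad and angle between the x axis of spacer_2 and the x axis of clamp, either way round below 0.15 rad) or (distance of spacer_2 from where it was at the start of the episode below 0.02 m and angle between spacer_2's own z axis and vertical below 0.12 rad)) and ((y of spacer_3 in the frame of clamp between -0.006 and 0.006 m and z of spacer_3 in the frame of clamp between 0.008 and 0.017 m and x of spacer_3 in the frame of clamp above 0.005 m and x of spacer_3 in the frame of back_stop below -0.005 m and angle between spacer_3's own z axis and vertical below 0.12 rad and angle between the x axis of spacer_3 and the x axis of clamp, either way round below 0.15 rad) or (distance of spacer_3 from where it was at the start of the episode below 0.02 m and angle between spacer_3's own z axis and vertical below 0.12 rad)) and velocity of joint jaw between -0.01 and 0.01 m/s); the arm keeps its last pose, push and grip.
It fails at once if the jar or the black pot is moved by more than 30 mm or tipped (distance of any of seed_jar, black_pot from where it was at the start of the episode above 0.03 m or angle between any of seed_jar, black_pot's own z axis and vertical above 0.3 rad).
It also fails if it takes over 70 s, if anything falls off the work surface, if the arm or the gripper's body presses on something with over 40 N, if the wrist force passes 120 N, or if a joint passes its speed limit or range.

## Robot

A 6-joint arm with a two-finger parallel gripper is mounted at the origin on the work surface; the furniture and walls round the work are solid. World frame = base frame: x ahead of the robot, y to its left, z up, the work surface at z = 0. Lengths are in mm, angles in rad, forces in N, time in s.
With the tool pointing down it reaches from about 325 to 775 mm from the base axis. Payload 5.5 kg.
Tool frame: the origin (TCP) lies on the mounting face of the last link; the fingertips stand 182 mm ahead of it and the grasp point (between the pads) lies 163 mm ahead of it; z points along the fingers, y is the line along which they close (so a half turn about z gives the same grasp; the last joint's range is limited). The gripper opens to 88 mm and grips with 3 to 60 N. Pads are 20 mm wide; open, the fingers measure 115 mm over their backs; the gripper's body (75 mm by 178 mm) begins 61 mm behind the grasp point.
Start: joints at [1.186, 0.091, 1.231, -0, 1.82, -0.057], TCP at [193.182, 568.066, 404.631] pointing down, gripper open.
Joint ranges: [-2.87, 2.87], [-0.86, 2.18], [0.17, 2.46], [-1.51, 4.65], [0.06, 2.69], [-2.65, 2.65]. Speed limits (rad/s): [2.57, 2.57, 3.01, 3.14, 3.14, 3.14].

## Interface

Orientations are given as a unit quaternion [w, x, y, z].
In Python, from workcell import r, read_camera, nets gives the robot as it stands.
- The arm moves only by the tool apply_moves, never from a script. Its argument "series" is a list that holds one entry, the list of rows, each a list of 6 numbers: the shift along the tool's x, y, z normalised to -1 to 1, where 1 is 0.03 m, then the turn, a rotation vector about the tool's x, y, z normalised to -1 to 1, where 1 is 45 degrees. A call has 1 to 5 rows; each row shifts and turns the commanded pose from where the row before left it, along the tool's axes as they then stand; what a row does not reach is not made up. A row lasts 1/12 s, in which the tool goes at most 41.7 mm and 7.16 degrees, less where a joint would pass 70% of its speed; a pose out of reach is approached as far as the arm can. A call with a number of a shift or a turn outside -1 to 1 is refused whole. A call with a gripper value outside its range is refused whole. "hand" is the opening, from 0 (shut) to 1 (fully open), set as the call begins (left out, the last holds). The fingers move at their own pace and stop on an object; the grip force is fixed at half the most. Time passes only in rows, so rows that do not move let the fingers close. It gives the time, the measured TCP pose, the force, the opening and the grip force at its end, in the units of the state.
- r.sense(): the state, without advancing time (a new reading comes with each control period).
- read_camera(name): name is "scene" or "top"; returns a dict with "img" (384x512x3 uint8, red, green, blue), "camera_matrix" (3x3 intrinsics, pixels), "distortion" ([k1, k2, p1, p2, k3] as OpenCV has them; the pictures are not rectified), "rvec" (rotation vector, rad) and "tvec" (3), from world to camera coordinates, as OpenCV has them. Camera axes: x right, y down, z forward; pixel columns grow to the right and rows downward; lengths in mm; the calibration is good to about 2 mm. A picture is of the moment at which its call begins. There is no depth.
- r.job_done(): hands the job in; it is judged then, once.
Trained networks look in the newest picture that a camera, given by its name, has taken for a name from the list of things; names that differ only in an ending like _2 or _b are one class to them, and where a whole thing is asked for, a point or a joint stands for the part that bears it (a point fixed in the world has none). Each returns a list of dicts, best first, with "p" (0 to 1); they miss things now and then, are a little off and sometimes report something else, mostly with a low value. They report only what shows in the picture. A call takes as long as a camera call. They do not tell look-alikes from the thing itself.
- nets.look_for(label, camera): "pixel" ([row, column] in pixels, amid what is visible of it).
- nets.silhouettes(label, camera): "region" (384x512 bool, what is visible of it) and "pixel" ([row, column] in pixels, amid what is visible of it).
- nets.tip_of(label, camera): "pixel" ([row, column] in pixels: a listed point, or the origin of a listed thing).
The state is a dict: "clock": time; "q": joint angles; "joint_velocities": joint speeds; "tau": joint torques, N m; "eef_pos": TCP position; "eef_rot": TCP orientation; "ft_force": force on the tool from outside, world axes, zero at the start; "torque": the same for the moment, N m; "width": opening from 0.0 (shut) to 1.0 (fully open); "gripper_force": force on a finger pad.
Only numpy, scipy, OpenCV 4.12 (cv2) and the standard library are available. Lean on these libraries where they do the work, as an engineer would, in place of code of your own. Each camera call takes 0.05 s, during which the arm holds its last target. There are 200 camera calls.

## Working session

There is one attempt and no reset: what is moved stays moved. The work goes in short steps, Python scripts to look and compute and a tool call to move; the robot and the scene stay as the last step left them, time stands still between calls to the robot, and variables do not carry over. Pictures are saved under pics/ and viewed, at most 10 in all, crops included, and the job is handed in when it is done.

Besides the shell and the picture viewer there is one more tool, called after "Emit:" as a command line: name --argument value ..., lists and objects as JSON in quotes. apply_moves: Moves the arm, as the interface text tells. Its arguments: {"type":"object","properties":{"series":{"type":"array","items":{"type":"array","items":{"type":"array","items":{"type":"number"}}}},"hand":{"type":"number"}},"required":["series"]}

```bash
mkdir -p pics
cat > h.py <<'E'
import numpy as np, cv2
from workcell import r, read_camera, nets
def cam(n):
    return read_camera(n)
def ray(c,px):
    K=np.array(c["camera_matrix"],float);d=np.array(c["distortion"],float)
    R=cv2.Rodrigues(np.array(c["rvec"],float))[0];t=np.array(c["tvec"],float).ravel()
    u=cv2.undistortPoints(np.array([[[px[1],px[0]]]],float),K,d)[0,0]
    return -R.T@t, R.T@np.array([u[0],u[1],1.])
def at(c,px,z):
    o,v=ray(c,px); return o+v*(z-o[2])/v[2]
def proj(c,P):
    p=cv2.projectPoints(np.array(P,float).reshape(-1,3),np.array(c["rvec"],float),np.array(c["tvec"],float),np.array(c["camera_matrix"],float),np.array(c["distortion"],float))[0].reshape(-1,2)
    return p[:,::-1]
E
python3 - <<'E'
from h import *
c={n:cam(n) for n in("scene","top")}
for n in c: cv2.imwrite(f"pics/{n}0.png",cv2.resize(c[n]["img"][:,:,::-1],(800,600)))
for n in c:
    print(n,"campos",ray(c[n],(192,256))[0].round())
    for l,z in(("clamp",0),("jaw_grip",95),("pad_face",31),("back_stop",12),("rack",0),("spacer_1",0),("seed_jar",0),("black_pot",0)):
        for d in nets.tip_of(l,n)[:5]: print(l,np.round(d["pixel"]),round(d["p"],2),at(c[n],d["pixel"],z).round(0))
print(r.sense())
E
```

```text
scene campos [-399. -615.  637.]
clamp [233. 305.] 0.93 [ 532. -142.    0.]
clamp [212. 298.] 0.3 [633. -65.   0.]
jaw_grip [211. 297.] 0.86 [ 485. -141.   95.]
pad_face [222. 304.] 0.39 [ 538. -134.   31.]
back_stop [221. 310.] 0.6 [ 582. -131.   12.]
rack [214. 218.] 0.75 [493. 140.   0.]
spacer_1 [251. 335.] 0.95 [ 494. -250.    0.]
spacer_1 [204. 229.] 0.87 [567. 155.  -0.]
spacer_1 [224. 252.] 0.69 [495.  16.   0.]
spacer_1 [216. 285.] 0.66 [592. -41.   0.]
spacer_1 [219. 310.] 0.54 [ 611. -116.    0.]
seed_jar [254. 404.] 0.63 [ 574. -410.    0.]
black_pot [210. 296.] 0.75 [641. -53.   0.]
black_pot [198. 151.] 0.58 [464. 401.   0.]
black_pot [227. 307.] 0.24 [ 568. -130.    0.]
top campos [ 379.   -6. 1069.]
clamp [190. 304.] 0.78 [ 524. -140.    0.]
jaw_grip [200. 310.] 0.89 [ 483. -146.   95.]
pad_face [186. 303.] 0.52 [ 532. -133.   31.]
back_stop [171. 304.] 0.53 [ 580. -140.   12.]
rack [196. 213.] 0.87 [507. 137.   0.]
rack [201. 308.] 0.59 [ 491. -150.    0.]
spacer_1 [204. 337.] 0.73 [ 481. -240.    0.]
spacer_1 [212. 217.] 0.53 [457. 125.   0.]
spacer_1 [175. 303.] 0.
[... 189 characters left out ...]
85.   0.]
{'clock': 0.9, 'q': array([ 1.18629535e+00,  9.10929133e-02,  1.23064607e+00, -2.64265509e-05,
        1.81980774e+00, -5.67227389e-02]), 'joint_velocities': array([-0.00015062, -0.00100255,  0.00142665, -0.00056126,  0.00315921,
        0.00018005]), 'tau': array([-5.29873864e-05, -4.46182323e+01, -4.06507230e+01,  6.99250842e-02,
        1.92969292e-02,  2.64261649e-05]), 'eef_pos': array([193.18976841, 568.06666187, 404.66593915]), 'eef_rot': array([1.75212411e-05, 1.63159650e-01, 9.86599680e-01, 1.96088250e-05]), 'ft_force': array([-1.04280683,  0.18905312,  0.4478121 ]), 'torque': array([ 0.00856697,  0.0074851 , -0.03398126]), 'gripper_force': 0.0, 'width': 0.997309109822263}
```

View pics/scene0.png

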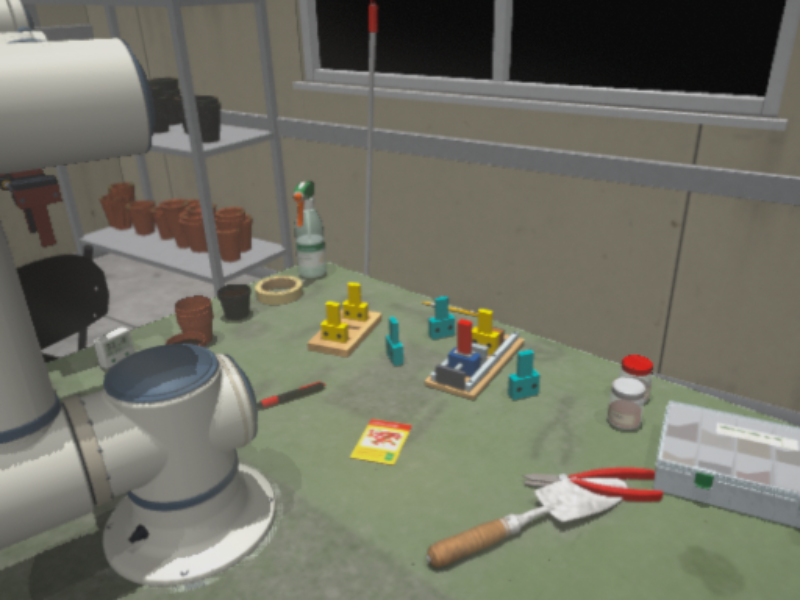

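View pics/top0.png

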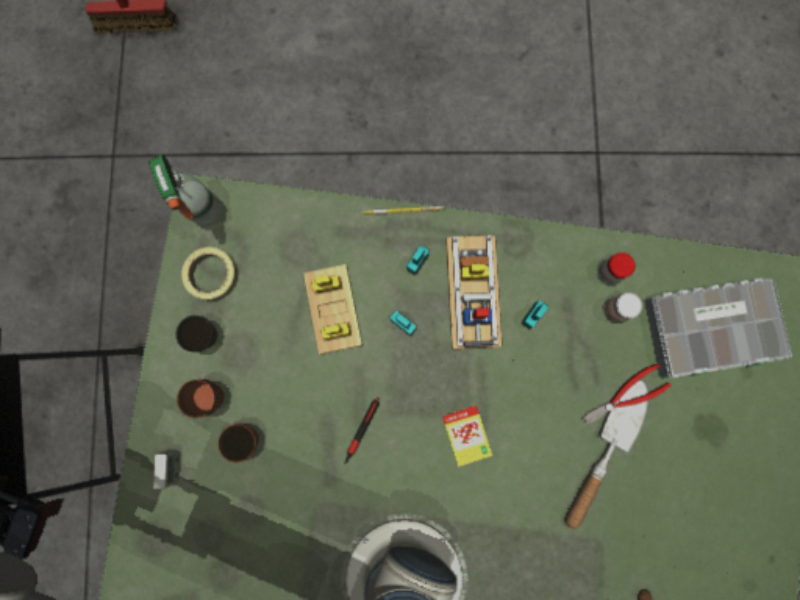

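The scene view (800x600) shows yellow spacers at (333,322) and (355,302) in the rack and (485,328) in the clamp. There are three turquoise look-alikes at (395,340), (441,317) and (523,375). Only the two yellow ones in the rack fit the job. Next I fit the rack and clamp poses and confirm them in a rectified crop.

```bash
cat > m.py <<'E'
from h import *
c=cam("top")
out={}
for l,z,size in(("rack",16,(160,84)),("clamp",12,(220,96))):
    for d in nets.silhouettes(l,"top")[:2]:
        m=d["region"].astype(np.uint8)
        ct=max(cv2.findContours(m,cv2.RETR_EXTERNAL,cv2.CHAIN_APPROX_NONE)[0],key=len)[:,0]
        P=np.array([at(c,(y,x),z)[:2] for x,y in ct],np.float32)
        (cx,cy),(w,h),a=cv2.minAreaRect(P)
        if w<h: w,h,a=h,w,a-90
        a=(a+90)%180-90
        print(l,round(d["p"],2),m.sum(),"c",round(cx,1),round(cy,1),"size",round(w),round(h),"yaw",round(a,1))
        out.setdefault(l,(cx,cy,a))
def warp(l,z,s=2.4,L=240,W=120):
    cx,cy,a=out[l]; a=np.radians(a); ex=np.array([np.cos(a),np.sin(a)]); ey=np.array([-ex[1],ex[0]])
    u,v=np.meshgrid(np.arange(0,W*s),np.arange(0,L*s))
    # image up = +x(clamp), left=+y
    X=(L/2-v/s); Y=(W/2-u/s)
    P=np.stack([cx+X*ex[0]+Y*ey[0],cy+X*ex[1]+Y*ey[1],np.full(X.shape,z)],-1)
    q=proj(c,P.reshape(-1,3)).reshape(X.shape+(2,)).astype(np.float32)
    im=cv2.remap(c["img"],q[...,1],q[...,0],cv2.INTER_CUBIC)[:,:,::-1].copy()
    for k in range(0,L,10):
        y=int(k*s); cv2.line(im,(0,y),(12 if k%50==20 else 5,y),(255,255,255),1)
    return im
im=np.hstack([warp("rack",16)[:,:240],warp("clamp",12)[:,:280],warp("clamp",49)[:,:280]])
print(im.shape); cv2.imwrite("pics/w.png",im)
s=cam("scene"); cv2.imwrite("pics/s.png",cv2.resize(s["img"][175:260,190:350,::-1],(800,425),interpolation=cv2.INTER_CUBIC))
E
python3 m.py
```

```text
rack 0.83 1247 c 501.8 137.1 size 164 87 yaw 11.6
clamp 0.63 1905 c 535.5 -135.4 size 220 96 yaw 2.1
(576, 800, 3)
```

View pics/w.png

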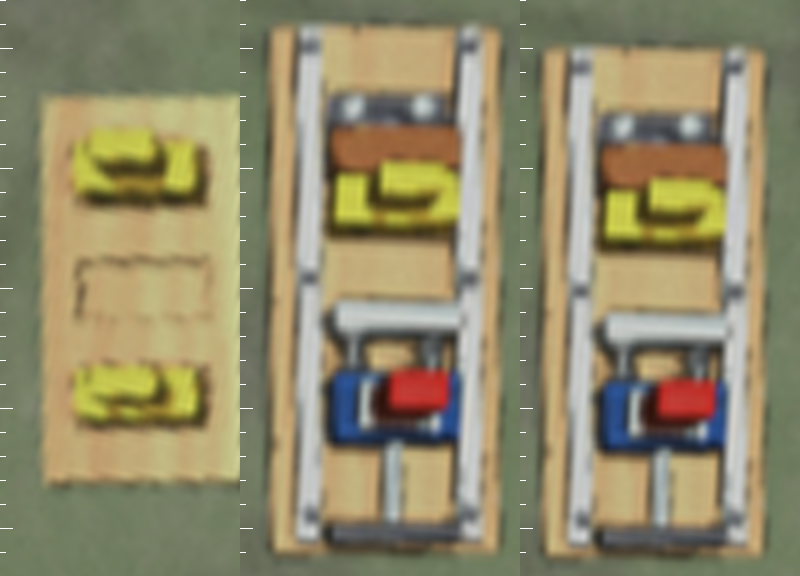

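View pics/s.png

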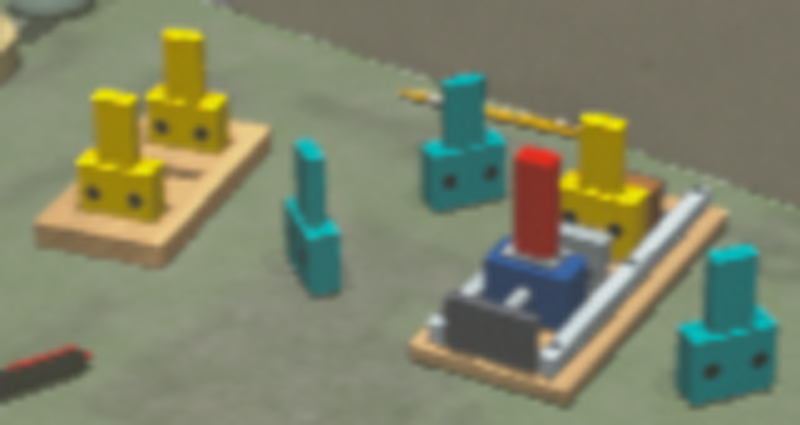

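The crops show both rack spacers are yellow, with tabs at about (100,130) and (183,65) in the scene crop. The empty well is between them, and the turquoise ones stand apart. In the rectified view the pad face is at x≈0, the front of spacer_1 at x≈32 and the stop at x≈52. So one more spacer is enough, with the jaw at about 19 mm. I'll take the nearer rack spacer, at about (457,128), gripping its tab along y.

Emit:
apply_moves --hand 0.7 --series '[[[-0.8,-0.6,0,0,0,-0.135],[-0.8,-0.6,0,0,0,-0.135],[-0.8,-0.6,0,0,0,-0.135],[-0.8,-0.6,0,0,0,-0.135],[-0.8,-0.6,0,0,0,-0.135]]]'

```text
clock: 1.52
eef_pos: [301.3, 464.8, 405.1]
eef_rot: [0.0, -0.104, 0.995, 0.0]
ft_force: [0.1, 0.3, -0.3]
width: 0.706
gripper_force: 0.0
```

```bash
cat > go.py <<'E'
import sys; from h import *
from scipy.spatial.transform import Rotation as Ro
x,y,z,yaw=map(float,sys.argv[1:5])   # target TCP mm, yaw of tool y deg
s=r.sense(); q=s["eef_rot"]; R=Ro.from_quat([q[1],q[2],q[3],q[0]]).as_matrix()
a=np.radians(yaw); Y=np.array([np.cos(a),np.sin(a),0]); Z=np.array([0,0,-1.]); T=np.c_[np.cross(Y,Z),Y,Z]
rv=Ro.from_matrix(R.T@T).as_rotvec(degrees=True)
d=R.T@(np.array([x,y,z])-s["eef_pos"])
print("t",round(s["clock"],2),"pos",s["eef_pos"].round(1),"yaw",round(np.degrees(np.arctan2(R[1,1],R[0,1])),2),"w",round(s["width"],3),"gf",s["gripper_force"],"F",s["ft_force"].round(1))
print("shift units",(d/30).round(3),"turn units",(rv/45).round(3),"q6",round(s["q"][5],2))
E
python3 go.py 456.7 127.9 300 101.6
```

```text
t 1.52 pos [301.3 464.8 405.1] yaw 101.93 w 0.706 gf 0.0 F [ 0.1  0.3 -0.3]
shift units [ -2.746 -12.059   3.5  ] turn units [0.001 0.001 0.007] q6 -0.84
```

Emit:
apply_moves --series '[[[-0.2,-0.92,0,0,0,0],[-0.2,-0.92,0,0,0,0],[-0.2,-0.92,0,0,0,0],[-0.2,-0.92,0,0,0,0],[-0.2,-0.92,0,0,0,0]]]'

```text
clock: 1.93
eef_pos: [358.2, 335.5, 404.7]
eef_rot: [0.0, -0.101, 0.995, 0.0]
ft_force: [1.1, -0.9, 0.1]
width: 0.699
gripper_force: 0.0
```

Emit:
apply_moves --series '[[[-0.2,-0.92,0.3,0,0,0],[-0.2,-0.92,0.3,0,0,0],[-0.2,-0.92,0.3,0,0,0],[-0.2,-0.92,0.3,0,0,0],[-0.2,-0.92,0.3,0,0,0]]]'

```text
clock: 2.35
eef_pos: [415.2, 206.3, 359.4]
eef_rot: [0.0, -0.101, 0.995, 0.0]
ft_force: [0.2, -0.4, -0.2]
width: 0.701
gripper_force: 0.0
```

Emit:
apply_moves --series '[[[-0.24,-0.93,0.5,0,0,0],[-0.24,-0.93,0.5,0,0,0],[-0.24,-0.93,0.5,0,0,0],[0,0,0.5,0,0,0],[0,0,0,0,0,0]]]'

```text
clock: 2.77
eef_pos: [452.8, 128.5, 296.3]
eef_rot: [-0.003, -0.1, 0.995, -0.0]
ft_force: [-0.8, 0.6, -0.4]
width: 0.702
gripper_force: 0.0
```

```bash
python3 go.py 456.7 127.9 235 101.6
python3 - <<'E'
from h import *
c=cam("scene");cv2.imwrite("pics/a.png",cv2.resize(c["img"][130:270,150:350,::-1],(800,560),interpolation=cv2.INTER_CUBIC))
E
```

```text
t 2.77 pos [452.8 128.5 296.3] yaw 101.42 w 0.702 gf 0.0 F [-0.8  0.6 -0.4]
shift units [-0.133 -0.046  2.043] turn units [-0.    -0.007 -0.004] q6 -1.57
```

View pics/a.png

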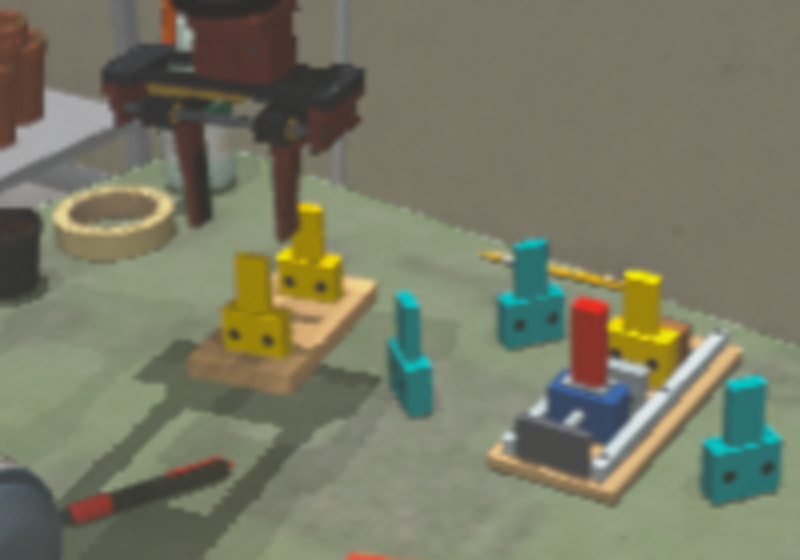

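The gripper is above the near yellow spacer, with its fingers at (200,215) and (287,230) on either side of the tab at (253,260). I go down and close.

Emit:
apply_moves --series '[[[-0.13,-0.04,0.5,0,0,0],[0,0,0.5,0,0,0],[0,0,0.5,0,0,0],[0,0,0.5,0,0,0],[0,0,0,0,0,0]]]'

```text
clock: 3.23
eef_pos: [456.2, 130.4, 237.9]
eef_rot: [-0.002, -0.102, 0.995, -0.0]
ft_force: [0.1, 0.2, -1.0]
width: 0.701
gripper_force: 0.0
```

Emit:
apply_moves --hand 0 --series '[[[0,0,0,0,0,0],[0,0,0,0,0,0],[0,0,0,0,0,0],[0,0,0,0,0,0],[0,0,0,0,0,0]]]'

```text
clock: 3.65
eef_pos: [457.3, 129.7, 240.7]
eef_rot: [0.001, -0.101, 0.995, 0.0]
ft_force: [0.1, -0.4, 1.1]
width: 0.359
gripper_force: 0.0
```

Emit:
apply_moves --series '[[[0,0,0,0,0,0],[0,0,0,0,0,0],[0,0,0,0,0,0]]]'

```text
clock: 3.9
eef_pos: [457.2, 129.6, 240.0]
eef_rot: [0.0, -0.101, 0.995, 0.0]
ft_force: [0.9, -0.9, 1.7]
width: 0.294
gripper_force: 30.0
```

```bash
python3 go.py 456.7 127.9 235 101.6
```

```text
t 3.9 pos [457.2 129.6 240. ] yaw 101.58 w 0.294 gf 30.000221729278564 F [ 0.9 -0.9  1.7]
shift units [ 0.027 -0.051  0.168] turn units [-0.     0.001 -0.   ] q6 -1.57
```

The opening is 26 mm, which is the tab's width, so the grasp is right. I lift.

Emit:
apply_moves --series '[[[0,0,-0.3,0,0,0],[0,0,-0.6,0,0,0],[0,0,-1,0,0,0],[0,0,-1,0,0,0],[0,0,-1,0,0,0]]]'

```text
clock: 4.32
eef_pos: [456.7, 129.6, 358.0]
eef_rot: [-0.001, -0.101, 0.995, 0.0]
ft_force: [0.0, 1.1, -0.9]
width: 0.296
gripper_force: 30.0
```

```bash
python3 go.py 542.5 -135.2 380 92.1
```

```text
t 4.32 pos [456.7 129.6 358. ] yaw 101.59 w 0.296 gf 29.99965935945511 F [ 0.   1.1 -0.9]
shift units [-1.027 -9.22  -0.737] turn units [ 0.    -0.001  0.211] q6 -1.57
```

Emit:
apply_moves --series '[[[-0.1,-0.6,-0.3,0,0,0],[-0.1,-0.9,-0.1,0,0,0],[-0.1,-0.9,0,0,0,0],[-0.1,-0.9,0,0,0,0],[-0.1,-0.9,0,0,0,0]]]'

```text
clock: 4.73
eef_pos: [497.2, 8.1, 369.2]
eef_rot: [0.0, -0.101, 0.995, 0.0]
ft_force: [0.7, 0.5, -1.0]
width: 0.294
gripper_force: 30.0
```

Emit:
apply_moves --series '[[[-0.1,-0.9,0,0,0,0],[-0.1,-0.9,0,0,0,0],[-0.1,-0.9,0,0,0,0],[-0.1,-0.9,0,0,0,0],[-0.1,-0.9,0,0,0,0]]]'

```text
clock: 5.15
eef_pos: [539.0, -121.4, 368.9]
eef_rot: [-0.0, -0.101, 0.995, 0.0]
ft_force: [0.5, 0.9, -1.1]
width: 0.296
gripper_force: 30.0
```

Emit:
apply_moves --series '[[[0,-0.5,0,0,0,0.07],[0,0,0,0,0,0.07],[0,0,0,0,0,0.071],[0,0,0,0,0,0],[0,0,0,0,0,0]]]'

```text
clock: 5.57
eef_pos: [541.9, -134.8, 368.8]
eef_rot: [-0.0, -0.019, 1.0, 0.0]
ft_force: [-0.5, 0.5, -0.5]
width: 0.293
gripper_force: 30.0
```

```bash
python3 go.py 542.5 -135.2 244 92.1
python3 - <<'E'
from h import *
c=cam("scene");cv2.imwrite("pics/b.png",cv2.resize(c["img"][120:260,200:400,::-1],(800,560),interpolation=cv2.INTER_CUBIC))
E
```

```text
t 5.57 pos [ 541.9 -134.8  368.8] yaw 92.19 w 0.293 gf 29.999804198741913 F [-0.5  0.5 -0.5]
shift units [-0.022 -0.016  4.159] turn units [ 0.    -0.     0.002] q6 -1.91
```

View pics/b.png

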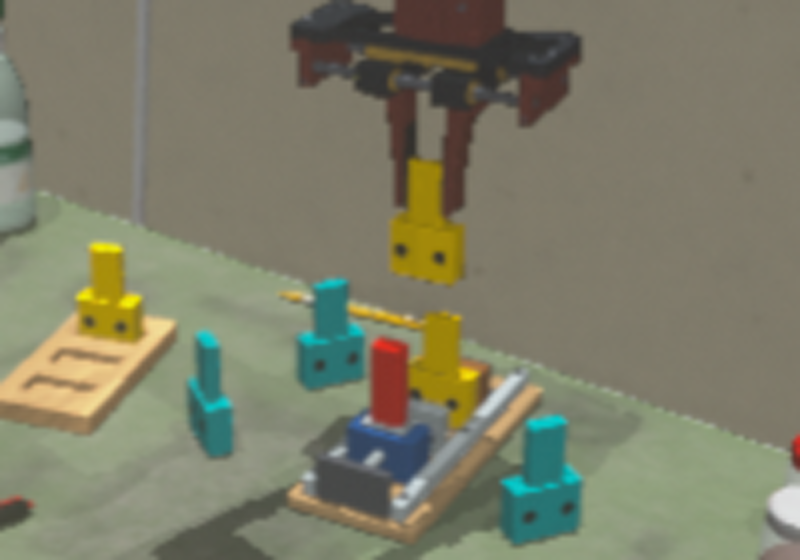

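The held spacer hangs upright at (427,250), above the gap between the handle and spacer_1. I lower it in steps and watch the force.

Emit:
apply_moves --series '[[[0,0,0.7,0,0,0],[0,0,0.8,0,0,0],[0,0,0.8,0,0,0],[0,0,0.8,0,0,0],[0,0,0.2,0,0,0]]]'

```text
clock: 6.03
eef_pos: [540.9, -134.1, 265.1]
eef_rot: [-0.003, -0.019, 1.0, 0.001]
ft_force: [-1.7, 0.6, -1.8]
width: 0.291
gripper_force: 30.0
```

Emit:
apply_moves --series '[[[0,0,0.1,0,0,0],[0,0,0.1,0,0,0],[0,0,0.1,0,0,0],[0,0,0.1,0,0,0],[0,0,0,0,0,0]]]'

```text
clock: 6.45
eef_pos: [542.1, -134.8, 258.3]
eef_rot: [0.001, -0.018, 1.0, -0.0]
ft_force: [0.1, -0.0, -1.9]
width: 0.294
gripper_force: 30.0
```

```bash
python3 go.py 542.5 -135.2 244 92.1
python3 - <<'E'
from h import *
c=cam("scene");t=cam("top");f=lambda im:cv2.resize(im[:,:,::-1],(400,500),interpolation=cv2.INTER_CUBIC)
cv2.imwrite("pics/c.png",np.hstack([f(c["img"][160:260,260:340]),f(t["img"][135:235,265:345])]))
E
```

```text
t 6.45 pos [ 542.1 -134.8  258.3] yaw 92.11 w 0.294 gf 29.999620020389557 F [ 0.1 -0.  -1.9]
shift units [-0.014 -0.015  0.475] turn units [-0.001  0.001  0.   ] q6 -1.91
```

View pics/c.png

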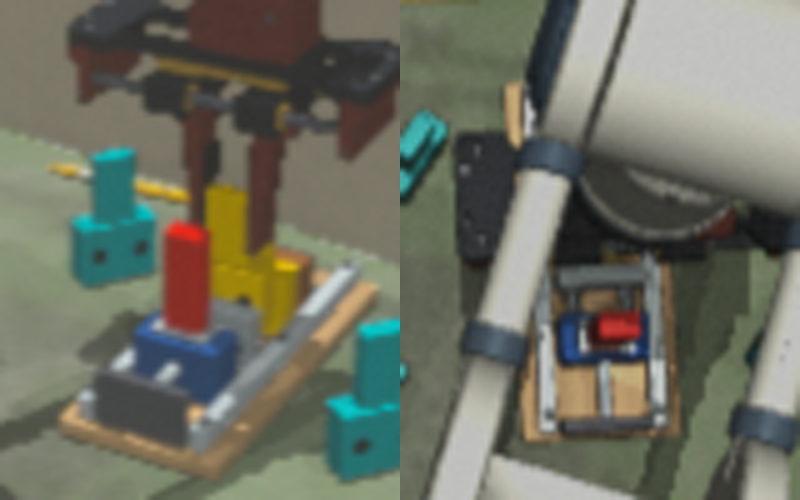

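The held spacer sits in line with the channel, just above the rail tops, with no contact force. I keep lowering it gently.

Emit:
apply_moves --series '[[[0,0,0.1,0,0,0],[0,0,0.1,0,0,0],[0,0,0.1,0,0,0],[0,0,0,0,0,0]]]'

```text
clock: 6.88
eef_pos: [541.7, -134.7, 247.6]
eef_rot: [-0.001, -0.018, 1.0, 0.0]
ft_force: [-0.1, 0.0, -1.0]
width: 0.29
gripper_force: 30.0
```

Emit:
apply_moves --series '[[[0,0,0.1,0,0,0],[0,0,0.05,0,0,0],[0,0,0,0,0,0],[0,0,0,0,0,0]]]'

```text
clock: 7.22
eef_pos: [541.9, -134.7, 244.1]
eef_rot: [-0.0, -0.018, 1.0, 0.0]
ft_force: [1.0, -0.2, -1.4]
width: 0.294
gripper_force: 30.0
```

```bash
python3 go.py 542.5 -135.2 244 92.1
```

```text
t 7.22 pos [ 541.9 -134.7  244.1] yaw 92.1 w 0.294 gf 29.999647736549377 F [ 1.  -0.2 -1.4]
shift units [-0.019 -0.017  0.003] turn units [ 0. -0. -0.] q6 -1.91
```

Emit:
apply_moves --series '[[[0,0,0.04,0,0,0],[0,0,0,0,0,0],[0,0,0,0,0,0]]]'

```text
clock: 7.47
eef_pos: [541.9, -134.7, 244.0]
eef_rot: [0.0, -0.018, 1.0, -0.0]
ft_force: [-2.3, 0.8, 5.5]
width: 0.295
gripper_force: 30.0
```

Contact with the floor at the expected height. I release, rise, and move over the handle at about (483.5,-137.3).

Emit:
apply_moves --hand 0.55 --series '[[[0,0,-0.02,0,0,0],[0,0,0,0,0,0],[0,0,0,0,0,0],[0,0,0,0,0,0],[0,0,0,0,0,0]]]'

```text
clock: 7.88
eef_pos: [541.9, -134.7, 243.2]
eef_rot: [-0.0, -0.018, 1.0, 0.0]
ft_force: [-0.1, -0.6, -0.3]
width: 0.546
gripper_force: 0.0
```

Emit:
apply_moves --series '[[[0,0,-0.2,0,0,0],[0,0,-0.4,0,0,0],[0,0,-0.6,0,0,0],[0,0,-0.6,0,0,0],[0,0,-0.6,0,0,0]]]'

```text
clock: 8.3
eef_pos: [541.9, -134.7, 317.6]
eef_rot: [0.0, -0.018, 1.0, -0.0]
ft_force: [0.4, -0.1, 0.4]
width: 0.549
gripper_force: 0.0
```

```bash
python3 go.py 483.5 -137.3 256 92.1
```

```text
t 8.3 pos [ 541.9 -134.7  317.6] yaw 92.1 w 0.549 gf 0.0 F [ 0.4 -0.1  0.4]
shift units [ 1.95  -0.015  2.052] turn units [-0.     0.001  0.   ] q6 -1.91
```

Emit:
apply_moves --series '[[[0.45,0,0,0,0,0],[0.5,0,0,0,0,0],[0.5,0,0,0,0,0],[0.5,0,0,0,0,0],[0,0,0,0,0,0]]]'

```text
clock: 8.72
eef_pos: [482.1, -137.0, 317.3]
eef_rot: [0.001, -0.018, 1.0, -0.0]
ft_force: [-0.6, 0.1, 0.6]
width: 0.551
gripper_force: 0.0
```

```bash
python3 go.py 483.5 -137.3 256 92.1
python3 - <<'E'
from h import *
c=cam("scene");t=cam("top");f=lambda im:cv2.resize(im[:,:,::-1],(400,500),interpolation=cv2.INTER_CUBIC)
cv2.imwrite("pics/d.png",np.hstack([f(c["img"][160:260,260:340]),f(t["img"][135:235,265:345])]))
E
```

```text
t 8.72 pos [ 482.1 -137.   317.3] yaw 92.06 w 0.551 gf 0.0 F [-0.6  0.1  0.6]
shift units [-0.045 -0.011  2.043] turn units [-0.001  0.002 -0.001] q6 -1.95
```

View pics/d.png

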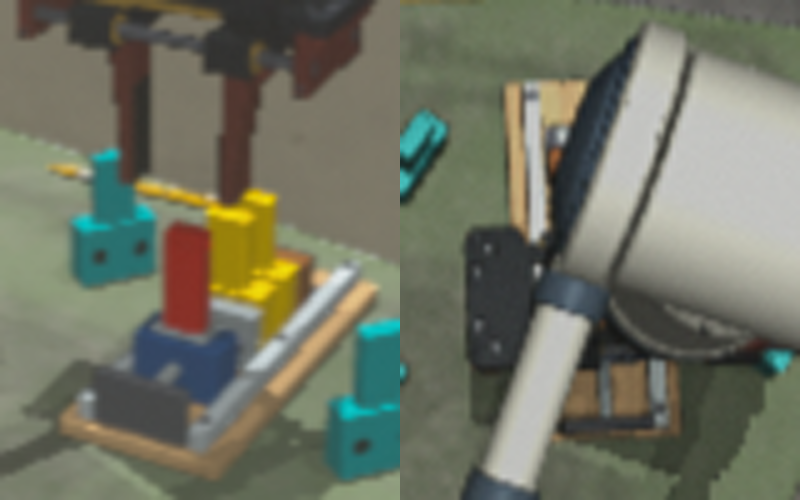

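The new spacer stands upright at (237,270), between the pad and spacer_1, and the gripper is over the red handle. I go down and grip it.

Emit:
apply_moves --series '[[[-0.03,0,0.4,0,0,0],[0,0,0.5,0,0,0],[0,0,0.5,0,0,0],[0,0,0.4,0,0,0],[0,0,0.2,0,0,0]]]'

```text
clock: 9.23
eef_pos: [484.3, -136.6, 252.7]
eef_rot: [-0.002, -0.018, 1.0, 0.001]
ft_force: [-0.7, -1.1, 0.0]
width: 0.552
gripper_force: 0.0
```

Emit:
apply_moves --hand 0 --series '[[[0,0,0,0,0,0],[0,0,0,0,0,0],[0,0,0,0,0,0],[0,0,0,0,0,0],[0,0,0,0,0,0]]]'

```text
clock: 9.65
eef_pos: [484.6, -137.9, 256.6]
eef_rot: [0.001, -0.018, 1.0, -0.002]
ft_force: [0.2, -6.9, -1.3]
width: 0.269
gripper_force: 30.0
```

Emit:
apply_moves --series '[[[0,0,0,0,0,0],[0,0,0,0,0,0]]]'

```text
clock: 9.82
eef_pos: [484.6, -138.0, 256.6]
eef_rot: [0.001, -0.018, 1.0, -0.002]
ft_force: [1.5, -6.5, -1.1]
width: 0.276
gripper_force: 30.0
```

```bash
python3 go.py 483.5 -137.3 256 92.1
```

```text
t 9.82 pos [ 484.6 -138.   256.6] yaw 92.04 w 0.276 gf 29.999667406082153 F [ 1.5 -6.5 -1.1]
shift units [0.036 0.025 0.019] turn units [-0.004  0.003 -0.001] q6 -1.95
```

Emit:
apply_moves --series '[[[-0.08,-0.05,0,0,0,0],[-0.08,0,0,0,0,0],[-0.08,0,0,0,0,0],[-0.06,0,0,0,0,0],[0,0,0,0,0,0]]]'

```text
clock: 10.23
eef_pos: [493.9, -138.1, 256.5]
eef_rot: [0.001, -0.018, 1.0, -0.001]
ft_force: [-1.6, -0.6, 5.2]
width: 0.271
gripper_force: 30.0
```

Emit:
apply_moves --series '[[[-0.05,0,0,0,0,0],[-0.05,0,0,0,0,0],[0,0,0,0,0,0],[0,0,0,0,0,0]]]'

```text
clock: 10.57
eef_pos: [496.7, -138.0, 256.5]
eef_rot: [0.001, -0.018, 1.0, -0.001]
ft_force: [-2.5, -0.9, 5.3]
width: 0.268
gripper_force: 30.0
```

Emit:
apply_moves --series '[[[-0.05,0,0,0,0,0],[0,0,0,0,0,0],[0,0,0,0,0,0]]]'

```text
clock: 10.82
eef_pos: [498.1, -138.0, 256.5]
eef_rot: [0.001, -0.018, 1.0, -0.001]
ft_force: [-2.5, -1.1, 6.4]
width: 0.274
gripper_force: 30.0
```

Emit:
apply_moves --series '[[[-0.05,0,0,0,0,0],[0,0,0,0,0,0],[0,0,0,0,0,0]]]'

```text
clock: 11.07
eef_pos: [499.5, -137.9, 256.6]
eef_rot: [0.0, -0.018, 1.0, -0.001]
ft_force: [-4.1, -0.8, 5.7]
width: 0.272
gripper_force: 30.0
```

The force begins to rise at about x=498. I push on and use the slope to fix the contact point.

Emit:
apply_moves --series '[[[-0.06,0,0,0,0,0],[0,0,0,0,0,0],[0,0,0,0,0,0]]]'

```text
clock: 11.32
eef_pos: [501.2, -137.9, 256.5]
eef_rot: [0.0, -0.018, 1.0, -0.0]
ft_force: [-5.8, -1.2, 6.8]
width: 0.272
gripper_force: 30.0
```

Emit:
apply_moves --series '[[[-0.06,0,0,0,0,0],[0,0,0,0,0,0],[0,0,0,0,0,0]]]'

```text
clock: 11.57
eef_pos: [502.8, -137.8, 256.5]
eef_rot: [-0.0, -0.018, 1.0, -0.0]
ft_force: [-6.3, -0.7, 6.9]
width: 0.269
gripper_force: 30.0
```

Emit:
apply_moves --series '[[[-0.06,0,0,0,0,0],[0,0,0,0,0,0],[0,0,0,0,0,0]]]'

```text
clock: 11.82
eef_pos: [504.4, -137.8, 256.5]
eef_rot: [-0.001, -0.018, 1.0, -0.0]
ft_force: [-9.4, -0.1, 7.6]
width: 0.27
gripper_force: 30.0
```

```bash
python3 go.py 505.5 -137.3 256 92.1
python3 - <<'E'
from h import *
c=cam("scene");cv2.imwrite("pics/e.png",cv2.resize(c["img"][160:260,200:340,::-1],(784,560),interpolation=cv2.INTER_CUBIC))
E
```

```text
t 11.82 pos [ 504.4 -137.8  256.5] yaw 92.09 w 0.27 gf 29.99998927116394 F [-9.4 -0.1  7.6]
shift units [-0.036  0.014  0.018] turn units [-0.001 -0.002 -0.   ] q6 -1.94
```

View pics/e.png

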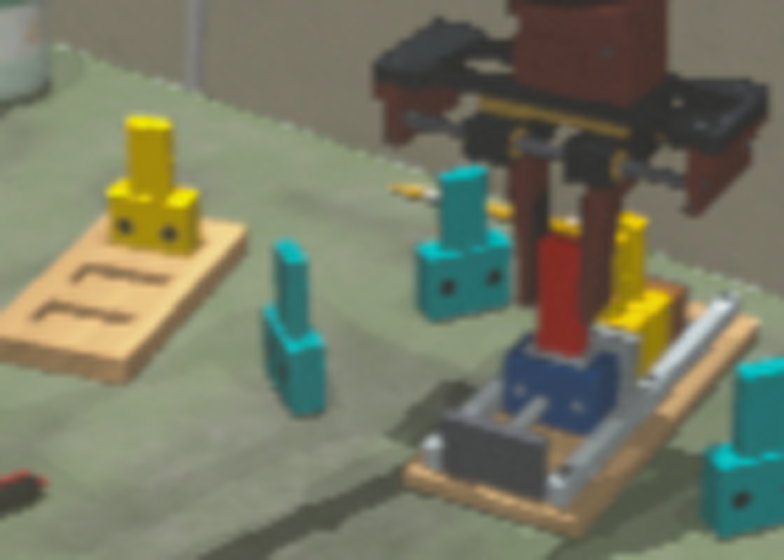

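The jaw has moved about 20 mm and the force is about 9 N. Less about 2.5 N of jaw spring, that puts the pad in by about 6.5 mm. The stack looks squeezed and upright at (630,320). I let it settle and hand in.

Emit:
apply_moves --series '[[[0,0,0,0,0,0],[0,0,0,0,0,0],[0,0,0,0,0,0],[0,0,0,0,0,0],[0,0,0,0,0,0]]]'

```text
clock: 12.28
eef_pos: [504.4, -137.8, 256.5]
eef_rot: [-0.001, -0.018, 1.0, -0.0]
ft_force: [-8.5, -0.9, 8.1]
width: 0.274
gripper_force: 30.0
```

```bash
python3 go.py 505.5 -137.3 256 92.1; python3 -c "
from workcell import r
print(r.job_done())"
```

```text
t 12.28 pos [ 504.4 -137.8  256.5] yaw 92.09 w 0.274 gf 29.999886453151703 F [-8.5 -0.9  8.1]
shift units [-0.038  0.015  0.017] turn units [-0.001 -0.002 -0.   ] q6 -1.94
the job is handed in; nothing more can be done
None
```

I added one spacer beside spacer_1, left the spare in its well, and handed the job in (no verdict came back) with the jaw held about 20 mm in by its handle; from the push force the pad is in about 6–7 mm.

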